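# Sweep the offcuts off the cupboard door into the scrap tray

### The job

Clear the cupboard door for filling: with the fingertips, sweep the three pale offcuts (a straight block, a mitred block and a round plug) along the door and over its end, so that all three drop into the empty steel tray tucked under that end. Only push them - do not grip, lift or press down on them - and leave the filler tin, the filling knife, both trays and everything else on the bench where they are.

Things in the scene. Friction and masses are not known exactly. Their poses are not given: they have to be found in the camera images.
- door: a dark brown slab cupboard door lying face up on two bearers on the bench, 300 mm (its x, away from the robot) by 440 mm (its y, left-right) by 18 mm thick; it does not move. Origin on the bench under the door's centre, x, y along its sides, z up; its upper face is flat at z = +44 mm, its two ends are at y = -220 and +220 mm
- scrap_tray: the empty shallow tray of bare sheet steel, open at the top, 240 mm (x) by 160 mm (y) by 22 mm high, walls and floor 2 mm, loose on the bench (0.6 kg), sides parallel to the door's. It is tucked 20 mm under one of the door's two ends (which end changes), its rim 4 mm below the door's underside; centred on the door's width to within about 15 mm. Origin at the centre of its underside
- hardware_tray: a black plastic tray of the same outside size with six compartments of brass screws and hinges, tucked in the same way under the door's other end. Origin at the centre of its underside. Not to be used or moved
- batten_end_centre (a point): centre of the straight-cut offcut, a pale wood block 46 mm (its x) by 30 mm (its y) by 18 mm high, about 17 g, lying on the door at any yaw. Like the other two it slides easily when pushed; at the start the three lie one behind another along the door with room for shut fingers before and behind each
- hole_plug_centre (a point): centre of the hole-saw plug, a pale wood disc 38 mm across and 18 mm high, about 15 g, lying flat on the door
- mitre_end_centre (a point): centre of the mitred offcut, a pale wood block 18 mm high, about 16 g, 34 mm wide (its y), one long side 54 mm and the other 20 mm (one end square, one cut at 45 degrees); no corner is more than 38 mm from this point; at any yaw on the door
- filler_tin: a closed round tin of wood filler, 64 mm across, 50 mm high, standing on the door near the middle of its length, its centre 42 to 70 mm beyond the door's centre line as seen from the robot; 0.34 kg, loose. It can stand between an offcut and the tray: sweep round it on the robot's side, where the strip between it and the filling knife, at least 120 mm wide, is clear but for offcuts. Origin at the centre of its underside
- filling_knife: a filling knife lying along the door's y close to its edge nearest the robot (its middle 131 to 135 mm from the centre line): wooden handle 22 mm wide and 13 mm high, 30 mm wide steel blade to +y, 210 mm long in all, loose. Origin on the door's face under the middle of its length
- bench_brush: a bench brush (green stock, black bristles) on the bench beyond the door, 310 mm long, 52 mm high. Origin at its underside
- glue_bottle: a white glue bottle with an orange cap, 52 mm across, 120 mm high, on the bench beyond the door. Origin at the centre of its underside
- sanding_block: a cork sanding block, 65 by 115 by 33 mm, on the bench on the robot's side of the door, left. Origin at the centre of its underside
- mallet: a wooden mallet lying on the bench to the right, 75 mm high. Origin at its underside below the handle's middle
- try_square: a carpenter's square lying on the bench to the left, 18 mm high. Origin under the middle of its wooden stock

How it is judged:
At the end, for the whole second after the job is handed in: the centres of all three offcuts are within the steel tray's walls, under 48 mm above the bench (they may lie on one another), at rest; the tin upright and it and the knife within 12 mm of their starts, both trays within 20 mm, the other things on the bench within 30 mm (x of batten_end_centre in the frame of scrap_tray between -0.117 and 0.117 m and y of batten_end_centre in the frame of scrap_tray between -0.077 and 0.077 m and height (world z) of each of batten_end_centre, hole_plug_centre, mitre_end_centre below 0.048 m and linear speed of each of batten_end, hole_plug, mitre_end below 0.02 m/s and x of hole_plug_centre in the frame of scrap_tray between -0.117 and 0.117 m and y of hole_plug_centre in the frame of scrap_tray between -0.077 and 0.077 m and x of mitre_end_centre in the frame of scrap_tray between -0.117 and 0.117 m and y of mitre_end_centre in the frame of scrap_tray between -0.077 and 0.077 m and distance of each of filler_tin, filling_knife from where it was at the start of the episode below 0.012 m and distance of each of scrap_tray, hardware_tray from where it was at the start of the episode below 0.02 m and distance of each of bench_brush, glue_bottle, sanding_block, mallet, try_square from where it was at the start of the episode below 0.03 m and angle between each of filler_tin, scrap_tray's own z axis and vertical below 0.1 rad); the robot touches nothing.
It fails at once if an offcut is lifted or thrown up off the door (its centre more than 80 mm above the bench, 36 mm above the door's face) (height (world z) of any of batten_end_centre, hole_plug_centre, mitre_end_centre above 0.08 m).
It fails at once if an offcut is gripped, or pressed hard (more than 25 N from the fingers) (contact force between the fingers and batten_end above 25 N or contact force between the fingers and hole_plug above 25 N or contact force between the fingers and mitre_end above 25 N).
It fails at once if the filler tin or the filling knife is displaced (more than 12 mm), or the tin tipped (distance of any of filler_tin, filling_knife from where it was at the start of the episode above 0.012 m or angle between filler_tin's own z axis and vertical above 0.25 rad).
It fails at once if either tray is displaced (more than 20 mm) (distance of any of scrap_tray, hardware_tray from where it was at the start of the episode above 0.02 m).
It fails at once if something else on the bench is displaced (more than 30 mm) (distance of any of bench_brush, glue_bottle, sanding_block, mallet, try_square from where it was at the start of the episode above 0.03 m).
It also fails if it takes over 72 s, if anything falls off the work surface, if the arm or the gripper's body presses on something with over 40 N, if the wrist force passes 120 N, or if a joint passes its speed limit or range.

### The arm

A 6-joint arm with a two-finger parallel gripper is mounted at the origin on the work surface. World frame = base frame: x ahead of the robot, y to its left, z up, the work surface at z = 0. Lengths are in m, angles in rad, forces in N, time in s.
With the tool pointing down it reaches from about 0.3 to 0.75 m from the base axis. Payload 8.5 kg.
Tool frame: the origin (TCP) lies at the very end of the fingers, on their centre line; the grasp point (between the pads) lies 19 mm behind it; z points along the fingers, y is the line along which they close (so a half turn about z gives the same grasp; the last joint's range is limited). The gripper opens to 85 mm and grips with 20 to 120 N. Pads are 22 mm wide; open, the fingers measure 114 mm over their backs; the gripper's body (76 mm by 85 mm) begins 54 mm behind the grasp point. The pads swing forward as they close: fully open they stand 13 mm farther back than shut.
Start: joints at [-1.526, 0.381, 1.297, -0, 1.464, -0.215], TCP at [0.141, -0.532, 0.197] pointing down, gripper open.
Joint ranges: [-3.11, 3.11], [-0.89, 2.33], [0.22, 2.48], [-1.42, 4.56], [0.17, 2.85], [-2.88, 2.88]. Speed limits (rad/s): [2.39, 2.39, 3.14, 3.14, 3.14, 3.14].

### API

Orientations are given as a unit quaternion [w, x, y, z].
In Python, from bench import robot, cams gives the robot as it stands.
- The arm moves only by the tool arm_command, never from a script. Its argument "series" is a list of rows, each an object with "linear": the shift along the tool's x, y, z in m, a list of three; "turn": the turn, a rotation vector about the tool's x, y, z in rad, a list of three. In form: [{"linear": [x, y, z], "turn": [wx, wy, wz]}, ...]. A call has exactly 10 rows; each row is the pose to reach, as a shift and turn from the pose commanded when the call began, along the tool's axes at that moment; what a row does not reach only later rows make up. A row lasts 1/8 s, in which the tool goes at most 62.5 mm and 10.7 degrees, less where a joint would pass 70% of its speed; a pose out of reach is approached as far as the arm can. A call with a gripper value outside its range is refused whole. "jaw" is the closure in counts, from 0 (fully open) to 255 (shut), set as the call begins (left out, the last holds). The fingers move at their own pace and stop on an object; "newtons" is the grip in N (left out, the last holds). Time passes only in rows, so rows that repeat a pose let the fingers close, or fill a call up. It gives the time, the measured TCP pose, the force, the opening and the grip force at its end, in the units of the state.
- robot.state(): the state, without advancing time (a new reading comes with each control period).
- cams.snapshot(name): name is "scene" or "top" or "wrist"; returns the picture (400x640x3 uint8, red, green, blue); there is no depth.
- cams.camera_params(name): a dict with "fovy" (degrees; the focal length in pixels is half the picture's height over the tangent of half this angle, whatever the lens; pixels are square), "cx", "cy" (the principal point, pixels), "D" ([k1, k2, p1, p2, k3] as OpenCV has them; the pictures are not rectified), "pose" (4x4, takes a point from camera to world coordinates). Camera axes: x right, y down, z forward; pixel columns grow to the right and rows downward; lengths in m; the calibration is good to about 2 mm. A picture is of the moment at which its call begins: read the wrist's pose just before it. camera_params takes no time and is no camera call; for the wrist camera it gives the pose at the moment of the call.
- robot.finish_job(): hands the job in; it is judged then, once.
The state is a dict: "time": time; "joint_positions": joint angles; "dq": joint speeds; "tau": joint torques, N m; "ee_pos": TCP position; "tcp_rot": TCP orientation; "wrist_force": force on the tool from outside, world axes, zero at the start; "wrist_torque": the same for the moment, N m; "grip_width": finger opening in m; "grip_force": force on a finger pad.
Only numpy, scipy, OpenCV 4.12 (cv2) and the standard library are available. Lean on these libraries where they do the work, as an engineer would, in place of code of your own. Each camera call takes 0.05 s, during which the arm holds its last target. There are 200 camera calls.

## Working session

There is one attempt and no reset: what is moved stays moved. The work goes in short steps, Python scripts to look and compute and a tool call to move; the robot and the scene stay as the last step left them, time stands still between calls to the robot, and variables do not carry over. Pictures are saved under pics/ and viewed, at most 10 in all, crops included, and the job is handed in when it is done.

Besides the shell and the picture viewer there is one more tool, called as a command line: name --argument value ..., lists and objects as JSON in quotes. arm_command: Moves the arm, as the interface text tells. Its arguments: {"type":"object","properties":{"series":{"type":"array"},"jaw":{"type":"number"},"newtons":{"type":"number"}},"required":["series"]}

```bash
mkdir -p pics && python3 - <<'E'
from bench import robot,cams
import cv2,numpy as np
for n in("top","scene"):
    cv2.imwrite(f"pics/{n}0.png",cams.snapshot(n)[:,:,::-1])
    p=cams.camera_params(n);print(n,p["fovy"],p["cx"],p["cy"],p["D"],np.round(p["pose"],3).tolist())
s=robot.state();print(s["time"],s["ee_pos"],s["tcp_rot"],s["joint_positions"])
E
```

```text
top 52.488758668531005 321.8352533271716 199.91192081078907 [-0.04591221  0.          0.          0.          0.        ] [[-0.011, -0.976, 0.216, 0.252], [-1.0, 0.011, -0.001, 0.012], [-0.001, -0.216, -0.976, 1.568], [0.0, 0.0, 0.0, 1.0]]
scene 49.15784723680557 320.7605650010662 204.66071265327105 [-0.04251263  0.          0.          0.          0.        ] [[0.871, 0.368, -0.325, 1.022], [0.49, -0.672, 0.555, -0.77], [-0.014, -0.643, -0.766, 1.188], [0.0, 0.0, 0.0, 1.0]]
0.1 [ 0.14128366 -0.53123296  0.19688123] [-6.49914040e-04  9.91576042e-01  1.29524233e-01  5.72948035e-05] [-1.52627629e+00  3.81139182e-01  1.29814538e+00  3.36110823e-06
  1.46361296e+00 -2.15258693e-01]
```

View pics/top0.png

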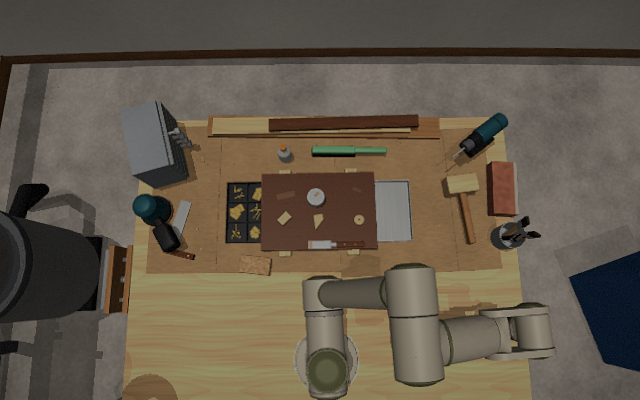

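View pics/scene0.png

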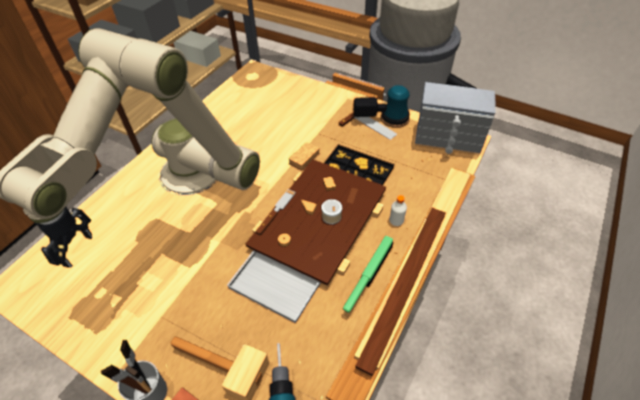

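The top view shows the door at (262,173)–(377,248) and the steel tray on its right, toward -y. The batten is at (284,217), the mitre at (318,221), the plug at (359,219), the tin at (316,197) and the knife at (335,244). Next I'll take an enlarged crop and triangulate.

```bash
cat >h.py <<'E'
from bench import robot,cams
import cv2,numpy as np
def ray(n,uv,p=None):
    p=p or cams.camera_params(n);f=200/np.tan(np.radians(p["fovy"]/2))
    K=np.array([[f,0,p["cx"]],[0,f,p["cy"]],[0,0,1]])
    q=cv2.undistortPoints(np.array(uv,float).reshape(-1,1,2),K,np.array(p["D"]))[:,0]
    P=np.array(p["pose"]);d=np.c_[q,np.ones(len(q))]@P[:3,:3].T
    return P[:3,3],d
def atz(n,uv,z,p=None):
    o,d=ray(n,uv,p);return o+d*((z-o[2])/d[:,2])[:,None]
def tri(a,uva,b,uvb):
    o1,d1=ray(a,uva);o2,d2=ray(b,uvb);r=[]
    for u,v in zip(d1,d2):
        t=np.linalg.lstsq(np.c_[u,-v],o2-o1,rcond=None)[0];r.append(np.r_[(o1+u*t[0]+o2+v*t[1])/2,np.linalg.norm(o1+u*t[0]-o2-v*t[1])])
    return np.array(r)
E
python3 - <<'E'
from h import *
im=cv2.imread("pics/top0.png")[165:260,240:420]
cv2.imwrite("pics/crop.png",cv2.resize(im,None,fx=4.4,fy=4.4,interpolation=cv2.INTER_CUBIC))
np.set_printoptions(precision=3,suppress=True)
print(tri("top",[(284,217),(318,221),(359,219),(316,197)],"scene",[(329,183),(309,206),(284,239),(332,211)]))
print(atz("top",[(262,173),(375,173),(377,248),(261,249)],.044))
E
```

```text
[[ 0.52   0.152  0.056  0.006]
 [ 0.507  0.026  0.052  0.003]
 [ 0.51  -0.131  0.057  0.003]
 [ 0.595  0.032  0.072  0.001]]
[[ 0.7    0.243  0.044]
 [ 0.695 -0.199  0.044]
 [ 0.403 -0.195  0.044]
 [ 0.404  0.24   0.044]]
```

View pics/crop.png

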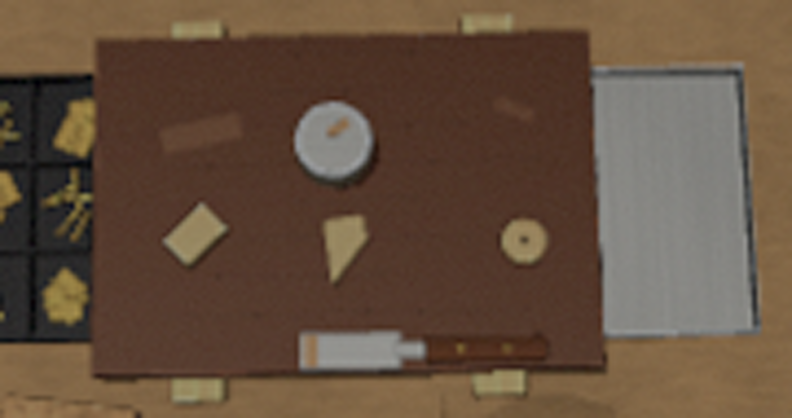

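The crop shows the batten top centred at (195,234), the mitre polygon (325,219)–(365,214)–(368,236)–(333,282) and the plug at (524,241). The triangulated heights (52–57 mm) agree with offcuts lying on the 44 mm door face.

```bash
python3 - <<'E'
from h import *
np.set_printoptions(precision=3,suppress=True)
g=lambda l,z:print(atz("top",[(240+(u+.5)/4.4-.5,165+(v+.5)/4.4-.5) for u,v in l],z)[:,:2].tolist().__repr__() if 0 else atz("top",[(240+(u+.5)/4.4-.5,165+(v+.5)/4.4-.5) for u,v in l],z)[:,:2].round(3).tolist())
print("batten");g([(195,234),(202,204),(227,230),(188,264),(163,238)],.062)
print("mitre");g([(325,219),(365,214),(368,236),(333,282)],.062)
print("plug");g([(524,241)],.062);print("tin");g([(334,139),(334,101)],.094)
print("knife");g([(300,332),(548,335),(302,370)],.050)
print("door");g([(96,38),(588,32),(604,368),(93,375)],.044)
print("tray");g([(743,66),(757,330),(605,335),(593,68)],.022)
from scipy.spatial.transform import Rotation as R
s=robot.state();q=s["tcp_rot"];T=R.from_quat(np.r_[q[1:],q[0]])
G=R.from_matrix(np.array([[0,1,0],[1,0,0],[0,0,-1.]]).T)
print("turn",(T.inv()*G).as_rotvec());
print("lin",T.inv().apply(np.array([.51,-.09,.16])-s["ee_pos"]))
E
```

```text
batten
[[0.518, 0.153], [0.544, 0.148], [0.522, 0.126], [0.492, 0.159], [0.515, 0.181]]
mitre
[[0.53, 0.042], [0.534, 0.008], [0.515, 0.005], [0.476, 0.036]]
plug
[[0.509, -0.128]]
tin
[[0.593, 0.033], [0.626, 0.033]]
knife
[[0.435, 0.064], [0.43, -0.147], [0.402, 0.063]]
door
[[0.699, 0.245], [0.7, -0.192], [0.402, -0.195], [0.4, 0.241]]
tray
[[0.673, -0.334], [0.435, -0.332], [0.432, -0.2], [0.673, -0.199]]
turn [-0.001 -0.001 -1.311]
lin [ 0.47  -0.332  0.037]
```

arm_command --series '[{"linear":[0.05,-0.035,0],"turn":[0,0,-0.14]},{"linear":[0.1,-0.07,0],"turn":[0,0,-0.28]},{"linear":[0.15,-0.105,0],"turn":[0,0,-0.42]},{"linear":[0.2,-0.14,0],"turn":[0,0,-0.56]},{"linear":[0.25,-0.175,0],"turn":[0,0,-0.7]},{"linear":[0.3,-0.21,0],"turn":[0,0,-0.84]},{"linear":[0.35,-0.245,0],"turn":[0,0,-0.98]},{"linear":[0.4,-0.28,0.01],"turn":[0,0,-1.12]},{"linear":[0.44,-0.31,0.02],"turn":[0,0,-1.25]},{"linear":[0.47,-0.332,0.037],"turn":[0,0,-1.311]}]' --jaw 205 --newtons 20

```text
time: 1.35
ee_pos: [0.5113, -0.0881, 0.1601]
tcp_rot: [0.0, 0.706, 0.709, 0.0]
wrist_force: [0.2, -0.5, -0.1]
grip_width: 0.0166
grip_force: 0.0
```

```bash
python3 - <<'E'
from h import *
s=robot.state();p=cams.camera_params("wrist");cv2.imwrite("pics/w1.png",cams.snapshot("wrist")[:,:,::-1])
print(s["time"],s["ee_pos"],s["tcp_rot"],s["grip_width"],p["fovy"],np.round(p["pose"],3).tolist())
import json;json.dump({k:np.array(v).tolist() for k,v in p.items()},open("w1.json","w"))
E
```

```text
1.35 [ 0.51131719 -0.08806726  0.16008468] [2.42200875e-04 7.05608977e-01 7.08601366e-01 1.28305913e-04] 0.016602023032071544 62.43465951376074 [[1.0, 0.004, 0.002, 0.51], [0.004, -0.959, -0.285, -0.016], [0.0, 0.285, -0.959, 0.336], [0.0, 0.0, 0.0, 1.0]]
```

View pics/w1.png

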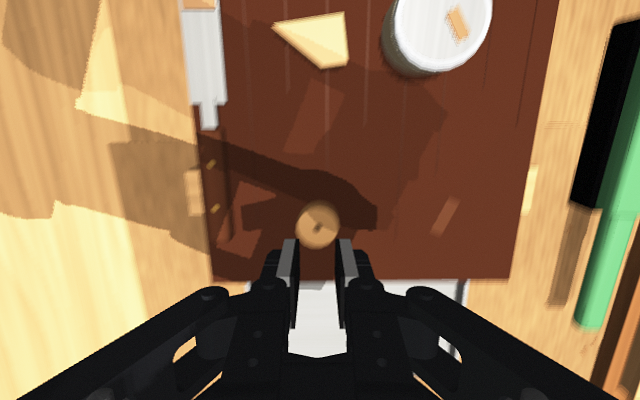

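The wrist view shows the plug at (317,225) between the fingertips, the mitre at (273,27)–(344,12)–(348,66)–(321,68), the tin at upper right and the door end at row ~279.

```bash
python3 - <<'E'
from h import *;import json
p=json.load(open("w1.json"))
print(atz("w",[(317,224),(273,27),(344,12),(348,66),(321,68)],.062,p).round(3).tolist())
print(atz("w",[(212,280),(510,278),(216,50)],.046,p).round(3).tolist())
print(atz("w",[(391,15),(440,72)],.094,p).round(3).tolist())
E
```

```text
[[0.511, -0.123, 0.062], [0.477, 0.035, 0.062], [0.53, 0.045, 0.062], [0.535, 0.008, 0.062], [0.514, 0.006, 0.062]]
[[0.408, -0.189, 0.046], [0.702, -0.185, 0.046], [0.429, 0.021, 0.046]]
[[0.559, 0.036, 0.094], [0.595, 0.001, 0.094]]
```

arm_command --series '[{"linear":[0.015,0,0.02],"turn":[0,0,0]},{"linear":[0.015,0,0.045],"turn":[0,0,0]},{"linear":[0.015,0,0.07],"turn":[0,0,0]},{"linear":[0.015,0,0.09],"turn":[0,0,0]},{"linear":[0.015,0,0.1],"turn":[0,0,0]},{"linear":[0.015,0,0.106],"turn":[0,0,0]},{"linear":[0.015,0,0.11],"turn":[0,0,0]},{"linear":[0.012,0,0.11],"turn":[0,0,0]},{"linear":[0.008,0,0.11],"turn":[0,0,0]},{"linear":[0.004,0,0.11],"turn":[0,0,0]}]'

```text
time: 2.65
ee_pos: [0.5104, -0.0863, 0.0507]
tcp_rot: [0.0, 0.707, 0.707, 0.0]
wrist_force: [0.3, 0.4, -0.4]
grip_width: 0.0166
grip_force: 0.0
```

arm_command --series '[{"linear":[-0.006,0,0],"turn":[0,0,0]},{"linear":[-0.014,0,0],"turn":[0,0,0]},{"linear":[-0.024,0,0],"turn":[0,0,0]},{"linear":[-0.034,0,0],"turn":[0,0,0]},{"linear":[-0.044,0,0],"turn":[0,0,0]},{"linear":[-0.054,0,0],"turn":[0,0,0]},{"linear":[-0.064,0,0],"turn":[0,0,0]},{"linear":[-0.074,0,0],"turn":[0,0,0]},{"linear":[-0.084,0,0],"turn":[0,0,0]},{"linear":[-0.094,0,0],"turn":[0,0,0]}]'

```text
time: 3.9
ee_pos: [0.5102, -0.1806, 0.0504]
tcp_rot: [-0.0, 0.707, 0.707, -0.0]
wrist_force: [-0.3, 0.6, 0.2]
grip_width: 0.0166
grip_force: 0.0
```

arm_command --series '[{"linear":[-0.01,0,0],"turn":[0,0,0]},{"linear":[-0.018,0,0],"turn":[0,0,0]},{"linear":[-0.024,0,0],"turn":[0,0,0]},{"linear":[-0.024,0,0],"turn":[0,0,0]},{"linear":[-0.024,0,-0.02],"turn":[0,0,0]},{"linear":[-0.024,0,-0.06],"turn":[0,0,0]},{"linear":[-0.024,0,-0.1],"turn":[0,0,0]},{"linear":[0.02,0,-0.11],"turn":[0,0,0]},{"linear":[0.08,0,-0.11],"turn":[0,0,0]},{"linear":[0.14,0,-0.11],"turn":[0,0,0]}]'

```text
time: 5.15
ee_pos: [0.5099, -0.0381, 0.1606]
tcp_rot: [0.0, 0.707, 0.707, 0.0]
wrist_force: [1.1, -0.2, 0.5]
grip_width: 0.0172
grip_force: 0.0
```

```bash
python3 - <<'E'
from h import *
s=robot.state();print(s["ee_pos"],s["time"]);a=cams.snapshot("top")[:,:,::-1];b=cams.snapshot("scene")[:,:,::-1]
z=lambda i,f:cv2.resize(i,None,fx=f,fy=f,interpolation=cv2.INTER_CUBIC)
A=z(a[165:260,240:420],4);B=z(b[140:330,220:400],2)
B=cv2.copyMakeBorder(B,0,0,0,A.shape[1]-B.shape[1],0)
cv2.imwrite("pics/c2.png",cv2.resize(np.vstack([A,B]),None,fx=.78,fy=.78))
E
```

```text
[ 0.5099113  -0.03810184  0.16062002] 5.15
```

View pics/c2.png

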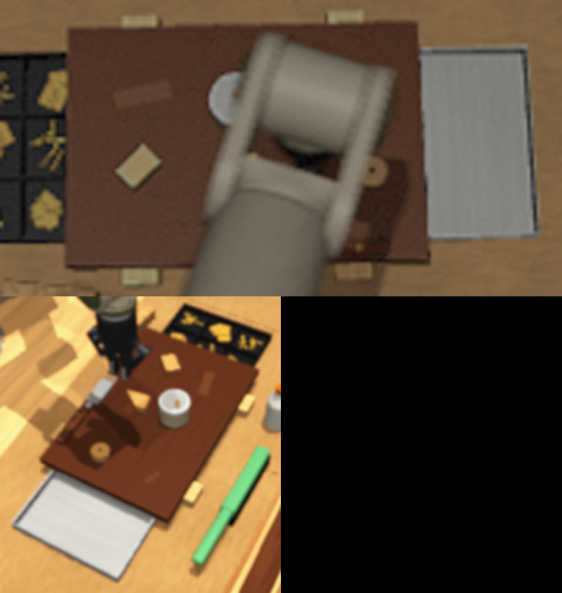

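The plug hasn't moved: it is still at about (360,219) in the top view. The fingers must have passed over it, so I'll go back down beside it and look.

arm_command --series '[{"linear":[-0.03,0,0.02],"turn":[0,0,0]},{"linear":[-0.035,0,0.045],"turn":[0,0,0]},{"linear":[-0.035,0,0.07],"turn":[0,0,0]},{"linear":[-0.035,0,0.09],"turn":[0,0,0]},{"linear":[-0.035,0,0.1],"turn":[0,0,0]},{"linear":[-0.035,0,0.106],"turn":[0,0,0]},{"linear":[-0.035,0,0.11],"turn":[0,0,0]},{"linear":[-0.035,0,0.11],"turn":[0,0,0]},{"linear":[-0.035,0,0.11],"turn":[0,0,0]},{"linear":[-0.035,0,0.11],"turn":[0,0,0]}]'

```text
time: 6.5
ee_pos: [0.5104, -0.075, 0.0507]
tcp_rot: [0.0, 0.707, 0.707, 0.0]
wrist_force: [-0.6, -0.1, 0.8]
grip_width: 0.0166
grip_force: 0.0
```

```bash
python3 - <<'E'
from h import *
s=robot.state();print(s["ee_pos"],s["joint_positions"]);a=cams.snapshot("wrist")[:,:,::-1];b=cams.snapshot("scene")[:,:,::-1]
z=lambda i,f:cv2.resize(i,None,fx=f,fy=f,interpolation=cv2.INTER_CUBIC)
A=z(a,.75);B=z(b[170:270,220:380],3)
cv2.imwrite("pics/c3.png",np.vstack([A,B]))
E
```

```text
[ 0.51037132 -0.07496004  0.05071835] [-3.75640745e-01  4.82130256e-01  1.60932302e+00  2.36134705e-05
  1.04955566e+00 -3.75685275e-01]
```

View pics/c3.png

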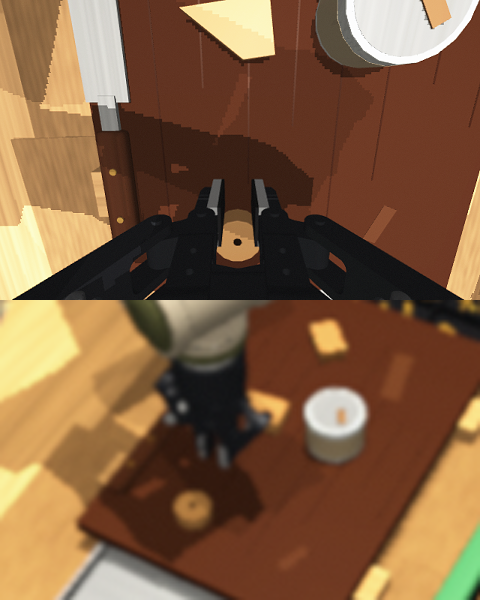

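The wrist part shows the tips at about (240,180), with the plug beyond and below them. The scene part shows the tip at about (223,465) and the plug at (192,505). I'll work out the real tip height.

```bash
python3 - <<'E'
from h import *
for uv in [(294.2,224.5),(287,219.5)]:
    o,d=ray("scene",[uv]);d=d[0];t=(-.075-o[1])/d[1];print("scene tip",(o+t*d).round(3))
p=cams.camera_params("wrist");o,d=ray("wrist",[(289,240),(347,240)],p)
for k in d:
    t=(-.075-11e-3-o[1])/k[1];t2=(-.075+11e-3-o[1])/k[1];print("wrist",(o+t*k).round(3),(o+t2*k).round(3))
# wrist + top triangulation of plug centre mark
print("plug h",atz("wrist",[(237/.75,240/.75)],.062,p),atz("scene",[(220+192/3,170+197/3)],.062))
P=np.linalg.inv(p["pose"]);f=200/np.tan(np.radians(p["fovy"]/2))
for z in(.0507,.055,.06,.065):
    for y in(-.086,-.064):
        c=P@[.51,y,z,1];print(z,y,(p["cx"]+f*c[0]/c[2]).round(),(p["cy"]+f*c[1]/c[2]).round())
E
```

```text
scene tip [ 0.514 -0.075  0.07 ]
scene tip [ 0.487 -0.075  0.08 ]
wrist [ 0.493 -0.086  0.04 ] [ 0.497 -0.064  0.09 ]
wrist [ 0.528 -0.086  0.04 ] [ 0.523 -0.064  0.09 ]
plug h [[ 0.50929096 -0.12705004  0.062     ]] [[ 0.50491337 -0.12358935  0.062     ]]
0.0507 -0.086 317.0 247.0
0.0507 -0.064 317.0 212.0
0.055 -0.086 317.0 251.0
0.055 -0.064 317.0 214.0
0.06 -0.086 317.0 255.0
0.06 -0.064 317.0 217.0
0.065 -0.086 317.0 259.0
0.065 -0.064 317.0 221.0
```

arm_command --series '[{"linear":[0,0,0],"turn":[0,0,0]},{"linear":[0,0,0],"turn":[0,0,0]},{"linear":[0,0,0],"turn":[0,0,0]},{"linear":[0,0,0],"turn":[0,0,0]},{"linear":[0,0,0],"turn":[0,0,0]},{"linear":[0,0,0],"turn":[0,0,0]},{"linear":[0,0,0],"turn":[0,0,0]},{"linear":[0,0,0],"turn":[0,0,0]},{"linear":[0,0,0],"turn":[0,0,0]},{"linear":[0,0,0],"turn":[0,0,0]}]' --jaw 255

```text
time: 7.85
ee_pos: [0.5102, -0.075, 0.0504]
tcp_rot: [-0.0, 0.707, 0.707, -0.0]
wrist_force: [-0.2, -0.4, 1.1]
grip_width: -0.0001
grip_force: 0.0
```

```bash
python3 - <<'E'
from h import *
s=robot.state();print(s["ee_pos"],s["grip_width"]);a=cams.snapshot("wrist")[:,:,::-1];b=cams.snapshot("scene")[:,:,::-1]
z=lambda i,f:cv2.resize(i,None,fx=f,fy=f,interpolation=cv2.INTER_CUBIC)
A=z(a,.75);B=z(b[190:250,260:340],6)
cv2.imwrite("pics/c4.png",np.hstack([A,np.vstack([B[:300,:320]])]))
E
```

```text
[ 0.51020962 -0.07495228  0.05041006] -0.00010266043994294988
```

View pics/c4.png

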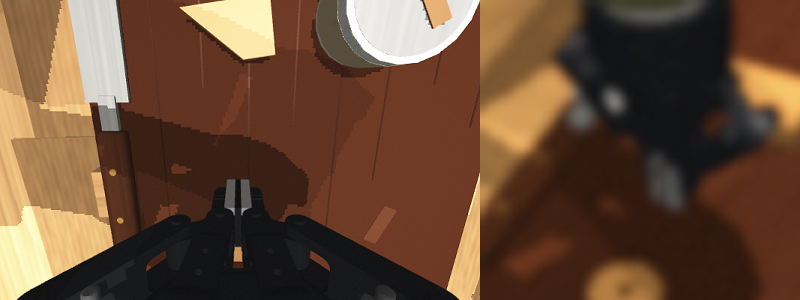

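```bash
python3 - <<'E'
from h import *
def proj(n,X):
    p=cams.camera_params(n);f=200/np.tan(np.radians(p["fovy"]/2));P=np.linalg.inv(p["pose"])
    K=np.array([[f,0,p["cx"]],[0,f,p["cy"]],[0,0,1]])
    return cv2.projectPoints(np.array([X],float),cv2.Rodrigues(P[:3,:3])[0],P[:3,3],K,np.array(p["D"]))[0].ravel().round(1)
for z in(.05,.06,.07,.08):print(z,[proj("scene",(.51,y,z)) for y in(-.086,-.075,-.064)],[proj("wrist",(.51,y,z)) for y in(-.086,-.064)])
E
```

```text
0.05 [array([291.8, 230.2]), array([293.6, 227.8]), array([295.4, 225.5])] [array([317.3, 246.9]), array([317.4, 211.2])]
0.06 [array([291.6, 228.4]), array([293.4, 226. ]), array([295.2, 223.6])] [array([317.4, 254.7]), array([317.4, 217.4])]
0.07 [array([291.4, 226.5]), array([293.2, 224.1]), array([295. , 221.7])] [array([317.4, 263.4]), array([317.4, 224.2])]
0.08 [array([291.2, 224.6]), array([293. , 222.2]), array([294.8, 219.8])] [array([317.4, 273. ]), array([317.4, 231.9])]
```

Both cameras put the real tips about 15–30 mm above the stated TCP height. I'll lower in small steps and watch the force.

arm_command --series '[{"linear":[0,0,0.0005],"turn":[0,0,0]},{"linear":[0,0,0.001],"turn":[0,0,0]},{"linear":[0,0,0.0015],"turn":[0,0,0]},{"linear":[0,0,0.002],"turn":[0,0,0]},{"linear":[0,0,0.0025],"turn":[0,0,0]},{"linear":[0,0,0.003],"turn":[0,0,0]},{"linear":[0,0,0.0035],"turn":[0,0,0]},{"linear":[0,0,0.004],"turn":[0,0,0]},{"linear":[0,0,0.0055],"turn":[0,0,0]},{"linear":[0,0,0.007],"turn":[0,0,0]}]'

```text
time: 9.2
ee_pos: [0.5102, -0.0749, 0.0433]
tcp_rot: [-0.0, 0.707, 0.707, -0.0]
wrist_force: [0.0, -0.2, -0.7]
grip_width: 0.0005
grip_force: 0.0
```

arm_command --series '[{"linear":[0,0,0.0005],"turn":[0,0,0]},{"linear":[0,0,0.001],"turn":[0,0,0]},{"linear":[0,0,0.0015],"turn":[0,0,0]},{"linear":[0,0,0.002],"turn":[0,0,0]},{"linear":[0,0,0.0025],"turn":[0,0,0]},{"linear":[0,0,0.003],"turn":[0,0,0]},{"linear":[0,0,0.0035],"turn":[0,0,0]},{"linear":[0,0,0.004],"turn":[0,0,0]},{"linear":[0,0,0.0045],"turn":[0,0,0]},{"linear":[0,0,0.005],"turn":[0,0,0]}]'

```text
time: 10.45
ee_pos: [0.5102, -0.0749, 0.0384]
tcp_rot: [0.0, 0.707, 0.707, 0.0]
wrist_force: [-0.1, -0.2, 0.9]
grip_width: -0.0002
grip_force: 0.0
```

```bash
python3 - <<'E'
from h import *
s=robot.state();print(s["ee_pos"],s["wrist_force"]);a=cams.snapshot("wrist")[:,:,::-1];b=cams.snapshot("scene")[:,:,::-1]
z=lambda i,f:cv2.resize(i,None,fx=f,fy=f,interpolation=cv2.INTER_NEAREST)
cv2.imwrite("pics/c5.png",np.hstack([z(b[200:250,265:330],8)[:400,:400],z(a[200:300,260:360],4)]))
E
```

```text
[ 0.51024483 -0.07493934  0.03840521] [-0.05002634 -0.15652849  0.88749465]
```

View pics/c5.png

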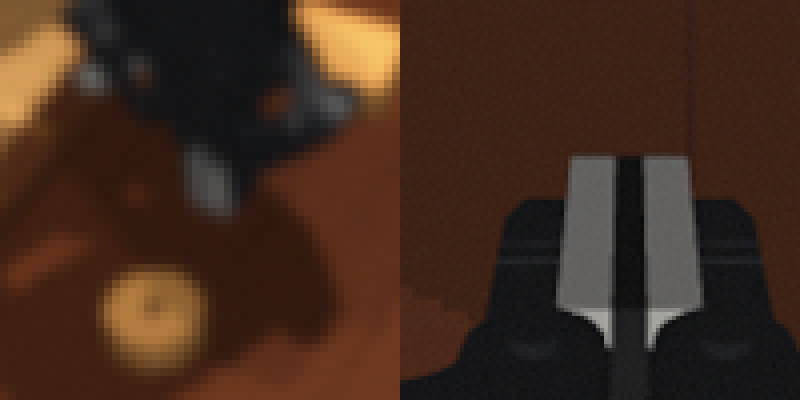

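The scene tip is at about (291.5,227) and the wrist tip edge at row 239. Together they put the real tip about 25 mm above the reported TCP. I'll lower to a nominal 0.028 slowly, with the fingers slightly parted again.

arm_command --series '[{"linear":[0,0,0.001],"turn":[0,0,0]},{"linear":[0,0,0.002],"turn":[0,0,0]},{"linear":[0,0,0.003],"turn":[0,0,0]},{"linear":[0,0,0.004],"turn":[0,0,0]},{"linear":[0,0,0.005],"turn":[0,0,0]},{"linear":[0,0,0.006],"turn":[0,0,0]},{"linear":[0,0,0.007],"turn":[0,0,0]},{"linear":[0,0,0.008],"turn":[0,0,0]},{"linear":[0,0,0.009],"turn":[0,0,0]},{"linear":[0,0,0.01],"turn":[0,0,0]}]' --jaw 205

```text
time: 11.8
ee_pos: [0.5102, -0.0749, 0.0284]
tcp_rot: [0.0, 0.707, 0.707, 0.0]
wrist_force: [0.1, 0.2, -0.2]
grip_width: 0.0167
grip_force: 0.0
```

arm_command --series '[{"linear":[-0.006,0,0],"turn":[0,0,0]},{"linear":[-0.012,0,0],"turn":[0,0,0]},{"linear":[-0.018,0,0],"turn":[0,0,0]},{"linear":[-0.024,0,0],"turn":[0,0,0]},{"linear":[-0.03,0,0],"turn":[0,0,0]},{"linear":[-0.036,0,0],"turn":[0,0,0]},{"linear":[-0.042,0,0],"turn":[0,0,0]},{"linear":[-0.048,0,0],"turn":[0,0,0]},{"linear":[-0.052,0,0],"turn":[0,0,0]},{"linear":[-0.055,0,0],"turn":[0,0,0]}]'

```text
time: 13.05
ee_pos: [0.5102, -0.1302, 0.0284]
tcp_rot: [-0.0, 0.707, 0.707, 0.0]
wrist_force: [-0.9, -0.0, -0.3]
grip_width: 0.0169
grip_force: 0.0
```

```bash
cat >>h.py <<'E'
def blobs(n,tag,z=.062):
    im=cams.snapshot(n);cv2.imwrite(f"pics/{tag}.png",im[:,:,::-1])
    h=cv2.cvtColor(im,cv2.COLOR_RGB2HSV).astype(int)
    m=((h[...,2]>95)&(h[...,0]>=12)&(h[...,0]<30)&(h[...,1]>50)).astype(np.uint8)
    k,l,st,c=cv2.connectedComponentsWithStats(m)
    for i in range(1,k):
        if 15<st[i,4]<900:
            w=atz(n,[c[i]],z)[0]
            if .38<w[0]<.72 and -.36<w[1]<.22:print(tag,c[i].round(1),st[i,4],w.round(3))
E
python3 - <<'E'
from h import *
for f,uv in (("top0",[(284,217),(318,218),(357,219)]),("scene0",[(329,183),(309,207),(281,239),(270,245),(283,244)])):
    i=cv2.imread(f"pics/{f}.png")[:,:,::-1].copy();h=cv2.cvtColor(i,cv2.COLOR_RGB2HSV)
    print(f,[h[v,u].tolist() for u,v in uv])
blobs("scene","s6");blobs("top","t6");s=robot.state();print(s["ee_pos"],s["wrist_force"])
E
```

```text
top0 [[21, 92, 150], [21, 90, 150], [20, 97, 153]]
scene0 [[20, 146, 246], [20, 144, 246], [20, 143, 246], [9, 184, 108], [16, 159, 143]]
s6 [328.9 182.2] 141 [0.519 0.148 0.062]
s6 [308.7 206. ] 168 [0.512 0.02  0.062]
s6 [331.8 218.6] 120 [0.605 0.01  0.062]
s6 [282.9 241.6] 57 [ 0.514 -0.145  0.062]
t6 [284.2 216.4] 84 [0.524 0.152 0.062]
t6 [317.5 219.4] 103 [0.511 0.027 0.062]
[ 0.51025082 -0.13015671  0.02843989] [ 0.31824498  0.8059722  -0.05195776]
```

```bash
python3 - <<'E'
from h import *
a=cams.snapshot("wrist")[:,:,::-1];b=cv2.imread("pics/s6.png")
z=lambda i,f:cv2.resize(i,None,fx=f,fy=f,interpolation=cv2.INTER_NEAREST)
cv2.imwrite("pics/c6.png",np.hstack([z(b[200:250,265:330],8)[:400,:400],z(a[200:400,220:420],2)]))
E
```

```text
(no output)
```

View pics/c6.png

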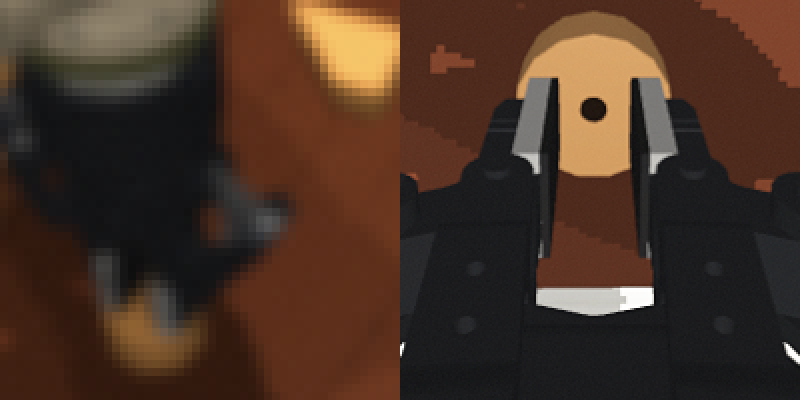

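The plug sits unmoved under the fingers, so the tip offset is larger, about 37 mm (which fits 22 mm wide pads in the wrist view). I'll back off, then go lower.

arm_command --series '[{"linear":[0.02,0,0],"turn":[0,0,0]},{"linear":[0.04,0,0],"turn":[0,0,0]},{"linear":[0.058,0,0],"turn":[0,0,0]},{"linear":[0.058,0,0.003],"turn":[0,0,0]},{"linear":[0.058,0,0.006],"turn":[0,0,0]},{"linear":[0.058,0,0.008],"turn":[0,0,0]},{"linear":[0.058,0,0.01],"turn":[0,0,0]},{"linear":[0.058,0,0.011],"turn":[0,0,0]},{"linear":[0.058,0,0.012],"turn":[0,0,0]},{"linear":[0.058,0,0.013],"turn":[0,0,0]}]'

```text
time: 14.45
ee_pos: [0.5102, -0.072, 0.0154]
tcp_rot: [0.0, 0.707, 0.707, 0.0]
wrist_force: [-0.6, -0.0, -0.2]
grip_width: 0.017
grip_force: 0.0
```

arm_command --series '[{"linear":[-0.006,0,0],"turn":[0,0,0]},{"linear":[-0.012,0,0],"turn":[0,0,0]},{"linear":[-0.018,0,0],"turn":[0,0,0]},{"linear":[-0.024,0,0],"turn":[0,0,0]},{"linear":[-0.03,0,0],"turn":[0,0,0]},{"linear":[-0.036,0,0],"turn":[0,0,0]},{"linear":[-0.042,0,0],"turn":[0,0,0]},{"linear":[-0.046,0,0],"turn":[0,0,0]},{"linear":[-0.049,0,0],"turn":[0,0,0]},{"linear":[-0.05,0,0],"turn":[0,0,0]}]'

```text
time: 15.7
ee_pos: [0.5102, -0.122, 0.0154]
tcp_rot: [-0.0, 0.707, 0.707, 0.0]
wrist_force: [-0.8, 0.3, 0.5]
grip_width: 0.0169
grip_force: 0.1
```

```bash
python3 - <<'E'
from h import *
print(robot.state()["ee_pos"]);p=cams.camera_params("wrist");a=cams.snapshot("wrist");cv2.imwrite("pics/w7.png",a[:,:,::-1])
h=cv2.cvtColor(a,cv2.COLOR_RGB2HSV).astype(int)
m=((h[...,2]>120)&(h[...,0]>=11)&(h[...,0]<25)&(h[...,1]>60)).astype(np.uint8);m[:,:230]=0;m[:,410:]=0;m[:130]=0
k,l,st,c=cv2.connectedComponentsWithStats(m)
for i in range(1,k):
    if st[i,4]>80:print(st[i],c[i].round(),atz("wrist",[c[i]],.062,p).round(3))
for r in range(180,330,10):print(r,a[r,300:336:6].tolist() if r%30==0 else "")
E
```

```text
[ 0.51020407 -0.12204832  0.01542766]
[ 288  270   59   87 3557] [317. 317.] [[ 0.51  -0.146  0.062]]
180 [[135, 72, 47], [135, 72, 48], [134, 71, 47], [134, 71, 47], [133, 70, 45], [132, 69, 45]]
190 
200 
210 [[79, 41, 29], [80, 44, 30], [79, 42, 28], [80, 43, 30], [80, 44, 28], [81, 44, 30]]
220 
230 
240 [[83, 44, 31], [82, 44, 31], [81, 44, 30], [81, 45, 30], [83, 46, 31], [81, 45, 30]]
250 
260 
270 [[67, 38, 27], [96, 60, 38], [117, 81, 51], [142, 102, 63], [113, 75, 47], [76, 40, 26]]
280 
290 
300 [[217, 163, 101], [217, 163, 102], [217, 165, 102], [217, 163, 102], [218, 166, 103], [216, 162, 100]]
310 
320
```

The plug is being pushed now: its trailing edge is against the fingers and its centre is at about y=-0.147. I'll carry it over the end.

arm_command --series '[{"linear":[-0.007,0,0],"turn":[0,0,0]},{"linear":[-0.015,0,0],"turn":[0,0,0]},{"linear":[-0.024,0,0],"turn":[0,0,0]},{"linear":[-0.033,0,0],"turn":[0,0,0]},{"linear":[-0.042,0,0],"turn":[0,0,0]},{"linear":[-0.051,0,0],"turn":[0,0,0]},{"linear":[-0.06,0,0],"turn":[0,0,0]},{"linear":[-0.069,0,0],"turn":[0,0,0]},{"linear":[-0.078,0,0],"turn":[0,0,0]},{"linear":[-0.086,0,0],"turn":[0,0,0]}]'

```text
time: 17.0
ee_pos: [0.5102, -0.2085, 0.0154]
tcp_rot: [-0.0, 0.707, 0.707, 0.0]
wrist_force: [-0.2, -0.4, -0.3]
grip_width: 0.0165
grip_force: 0.0
```

arm_command --series '[{"linear":[-0.003,0,0],"turn":[0,0,0]},{"linear":[-0.003,0,0],"turn":[0,0,0]},{"linear":[0,0,-0.03],"turn":[0,0,0]},{"linear":[0,0,-0.07],"turn":[0,0,0]},{"linear":[0.03,0,-0.11],"turn":[0,0,0]},{"linear":[0.085,0,-0.11],"turn":[0,0,0]},{"linear":[0.14,0,-0.11],"turn":[0,0,0]},{"linear":[0.195,-0.003,-0.11],"turn":[0,0,0]},{"linear":[0.25,-0.006,-0.11],"turn":[0,0,0]},{"linear":[0.278,-0.01,-0.11],"turn":[0,0,0]}]'

```text
time: 18.25
ee_pos: [0.4995, 0.0728, 0.1255]
tcp_rot: [-0.0, 0.706, 0.708, 0.0]
wrist_force: [0.4, -0.8, 0.3]
grip_width: 0.0168
grip_force: 0.0
```

```bash
python3 - <<'E'
from h import *
blobs("scene","s8");blobs("top","t8");s=robot.state();print(s["ee_pos"],s["time"])
E
```

```text
s8 [329.  182.2] 139 [0.519 0.148 0.062]
s8 [308.7 206.5] 137 [0.513 0.018 0.062]
s8 [332.  218.6] 124 [0.606 0.011 0.062]
s8 [271.1 263.8] 124 [ 0.527 -0.231  0.062]
t8 [286.  219.4] 25 [0.512 0.145 0.062]
t8 [379.8 220.2] 40 [ 0.505 -0.208  0.062]
[0.4993521  0.07272323 0.12550207] 18.35
```

The plug is in the tray. Now the mitre.

arm_command --series '[{"linear":[0.003,0.005,0.03],"turn":[0,0,0]},{"linear":[0.003,0.005,0.06],"turn":[0,0,0]},{"linear":[0.003,0.005,0.085],"turn":[0,0,0]},{"linear":[0.003,0.005,0.1],"turn":[0,0,0]},{"linear":[0.003,0.005,0.107],"turn":[0,0,0]},{"linear":[0.003,0.005,0.11],"turn":[0,0,0]},{"linear":[-0.003,0.005,0.11],"turn":[0,0,0]},{"linear":[-0.009,0.005,0.11],"turn":[0,0,0]},{"linear":[-0.015,0.005,0.11],"turn":[0,0,0]},{"linear":[-0.021,0.005,0.11],"turn":[0,0,0]}]'

```text
time: 19.6
ee_pos: [0.5053, 0.0485, 0.0156]
tcp_rot: [0.0, 0.707, 0.707, 0.0]
wrist_force: [1.2, -0.0, -0.6]
grip_width: 0.0167
grip_force: 0.1
```

arm_command --series '[{"linear":[-0.007,0,0],"turn":[0,0,0]},{"linear":[-0.015,0,0],"turn":[0,0,0]},{"linear":[-0.024,-0.001,0],"turn":[0,0,0]},{"linear":[-0.033,-0.002,0],"turn":[0,0,0]},{"linear":[-0.042,-0.003,0],"turn":[0,0,0]},{"linear":[-0.051,-0.004,0],"turn":[0,0,0]},{"linear":[-0.06,-0.005,0],"turn":[0,0,0]},{"linear":[-0.069,-0.005,0],"turn":[0,0,0]},{"linear":[-0.076,-0.005,0],"turn":[0,0,0]},{"linear":[-0.08,-0.005,0],"turn":[0,0,0]}]'

```text
time: 20.85
ee_pos: [0.5002, -0.0314, 0.0154]
tcp_rot: [-0.0, 0.707, 0.707, 0.0]
wrist_force: [-0.6, 0.4, 1.1]
grip_width: 0.0168
grip_force: 0.1
```

```bash
cat >>h.py <<'E'
def wb(tag):
    p=cams.camera_params("wrist");a=cams.snapshot("wrist");cv2.imwrite(f"pics/{tag}.png",a[:,:,::-1])
    h=cv2.cvtColor(a,cv2.COLOR_RGB2HSV).astype(int)
    m=((h[...,2]>120)&(h[...,0]>=11)&(h[...,0]<28)&(h[...,1]>60)).astype(np.uint8)
    k,l,st,c=cv2.connectedComponentsWithStats(m)
    for i in range(1,k):
        w=atz("wrist",[c[i]],.062,p)[0]
        if st[i,4]>80 and .45<w[0]<.57:print(tag,st[i],c[i].round(),w.round(3))
E
python3 - <<'E'
from h import *
blobs("scene","s9");wb("w9");s=robot.state();print(s["ee_pos"],s["time"])
E
```

```text
s9 [329.  182.2] 140 [0.519 0.148 0.062]
s9 [332.  218.5] 120 [0.606 0.011 0.062]
s9 [294.4 222.4] 130 [ 0.506 -0.062  0.062]
s9 [271.1 263.8] 124 [ 0.527 -0.231  0.062]
w9 [ 294  285   53   70 2515] [320. 321.] [ 0.501 -0.058  0.062]
[ 0.50025932 -0.03126881  0.01541837] 20.95
```

arm_command --series '[{"linear":[-0.009,0,0],"turn":[0,0,0]},{"linear":[-0.019,0,0],"turn":[0,0,0]},{"linear":[-0.029,0,0],"turn":[0,0,0]},{"linear":[-0.039,0,0],"turn":[0,0,0]},{"linear":[-0.049,0,0],"turn":[0,0,0]},{"linear":[-0.059,0,0],"turn":[0,0,0]},{"linear":[-0.069,0,0],"turn":[0,0,0]},{"linear":[-0.079,0,0],"turn":[0,0,0]},{"linear":[-0.089,0,0],"turn":[0,0,0]},{"linear":[-0.099,0,0],"turn":[0,0,0]}]'

```text
time: 22.2
ee_pos: [0.5002, -0.1306, 0.0154]
tcp_rot: [0.0, 0.707, 0.707, 0.0]
wrist_force: [-0.1, -0.9, -0.2]
grip_width: 0.0169
grip_force: 0.1
```

```bash
python3 - <<'E'
from h import *
blobs("scene","s10");wb("w10");s=robot.state();print(s["ee_pos"],s["time"])
E
```

```text
s10 [328.9 182.2] 141 [0.519 0.148 0.062]
s10 [331.9 218.5] 121 [0.605 0.011 0.062]
s10 [278.2 244.3] 140 [ 0.507 -0.161  0.062]
s10 [270.9 264.1] 123 [ 0.527 -0.232  0.062]
w10 [ 294  272   53   83 3183] [320. 313.] [ 0.501 -0.153  0.062]
[ 0.50036977 -0.13097207  0.01542337] 22.3
```

arm_command --series '[{"linear":[-0.009,0,0],"turn":[0,0,0]},{"linear":[-0.019,0,0],"turn":[0,0,0]},{"linear":[-0.028,0,0],"turn":[0,0,0]},{"linear":[-0.037,0,0],"turn":[0,0,0]},{"linear":[-0.046,0,0],"turn":[0,0,0]},{"linear":[-0.055,0,0],"turn":[0,0,0]},{"linear":[-0.064,0,0],"turn":[0,0,0]},{"linear":[-0.073,0,0],"turn":[0,0,0]},{"linear":[-0.082,0,0],"turn":[0,0,0]},{"linear":[-0.084,0,0],"turn":[0,0,0]}]'

```text
time: 23.55
ee_pos: [0.5002, -0.2146, 0.0154]
tcp_rot: [0.0, 0.707, 0.707, 0.0]
wrist_force: [0.1, -0.1, 0.1]
grip_width: 0.0169
grip_force: 0.0
```

arm_command --series '[{"linear":[0,0,0],"turn":[0,0,0]},{"linear":[0,0,-0.04],"turn":[0,0,0]},{"linear":[0,0,-0.09],"turn":[0,0,0]},{"linear":[0.04,0,-0.12],"turn":[0,0,0]},{"linear":[0.1,0.003,-0.12],"turn":[0,0,0]},{"linear":[0.16,0.006,-0.12],"turn":[0,0,0]},{"linear":[0.22,0.009,-0.12],"turn":[0,0,0]},{"linear":[0.28,0.012,-0.12],"turn":[0,0,0]},{"linear":[0.34,0.015,-0.12],"turn":[0,0,0]},{"linear":[0.4,0.017,-0.12],"turn":[0,0,0]}]'

```text
time: 24.8
ee_pos: [0.5168, 0.1883, 0.1355]
tcp_rot: [0.0, 0.707, 0.707, 0.0]
wrist_force: [1.1, -0.4, 0.1]
grip_width: 0.0167
grip_force: 0.0
```

```bash
python3 - <<'E'
from h import *
blobs("scene","s11");blobs("top","t11");s=robot.state();print(s["ee_pos"],s["time"])
E
```

```text
s11 [328.8 182.3] 110 [0.519 0.147 0.062]
s11 [331.8 218.5] 122 [0.605 0.01  0.062]
s11 [269.2 262.9] 126 [ 0.52  -0.231  0.062]
t11 [286.9 216.2] 32 [0.525 0.142 0.062]
t11 [379.9 222.1] 42 [ 0.498 -0.207  0.062]
t11 [387.3 233.8] 86 [ 0.453 -0.233  0.062]
t11 [310.4 244.4] 16 [0.417 0.054 0.062]
t11 [288.4 252.9] 17 [0.386 0.136 0.062]
[0.51619013 0.19122539 0.13530162] 24.9
```

Two pale pieces now show in the tray. Next is the batten.

arm_command --series '[{"linear":[0.022,0,0],"turn":[0,0,0]},{"linear":[0.022,0,0.03],"turn":[0,0,0]},{"linear":[0.022,0,0.06],"turn":[0,0,0]},{"linear":[0.022,0,0.085],"turn":[0,0,0]},{"linear":[0.022,0,0.105],"turn":[0,0,0]},{"linear":[0.022,0,0.116],"turn":[0,0,0]},{"linear":[0.022,0,0.12],"turn":[0,0,0]},{"linear":[0.016,0,0.12],"turn":[0,0,0]},{"linear":[0.01,0,0.12],"turn":[0,0,0]},{"linear":[0.004,0,0.12],"turn":[0,0,0]}]'

```text
time: 26.15
ee_pos: [0.5175, 0.1895, 0.0159]
tcp_rot: [0.0, 0.707, 0.707, 0.0]
wrist_force: [0.7, -0.9, -0.5]
grip_width: 0.0169
grip_force: 0.0
```

arm_command --series '[{"linear":[-0.006,-0.001,0],"turn":[0,0,0]},{"linear":[-0.012,-0.002,0],"turn":[0,0,0]},{"linear":[-0.018,-0.003,0],"turn":[0,0,0]},{"linear":[-0.024,-0.005,0],"turn":[0,0,0]},{"linear":[-0.03,-0.007,0],"turn":[0,0,0]},{"linear":[-0.036,-0.009,0],"turn":[0,0,0]},{"linear":[-0.042,-0.011,0],"turn":[0,0,0]},{"linear":[-0.048,-0.013,0],"turn":[0,0,0]},{"linear":[-0.052,-0.014,0],"turn":[0,0,0]},{"linear":[-0.054,-0.015,0],"turn":[0,0,0]}]'

```text
time: 27.4
ee_pos: [0.5022, 0.1358, 0.0154]
tcp_rot: [0.0, 0.707, 0.707, 0.0]
wrist_force: [-0.3, 0.1, 0.4]
grip_width: 0.0169
grip_force: 0.0
```

```bash
python3 - <<'E'
from h import *
blobs("scene","s12");wb("w12");s=robot.state();print(s["ee_pos"],s["time"])
p=cams.camera_params("wrist");a=cv2.cvtColor(cv2.imread("pics/w12.png"),cv2.COLOR_BGR2HSV).astype(int)
m=((a[...,2]>120)&(a[...,0]>=11)&(a[...,0]<28)&(a[...,1]>60));m[:,:250]=0;m[:,400:]=0
for r in range(190,380,10):
    c=np.where(m[r])[0]
    if len(c):print(r,c.min(),c.max(),end="; ")
E
```

```text
s12 [322.2 190.8] 128 [0.518 0.101 0.062]
s12 [331.7 218.5] 126 [0.605 0.01  0.062]
s12 [269.3 262.9] 127 [ 0.52  -0.231  0.062]
w12 [ 297  270   50   78 2864] [320. 312.] [0.503 0.114 0.062]
w12 [376 277  26  18 239] [390. 285.] [0.534 0.128 0.062]
[0.50216742 0.13593322 0.01543174] 27.5
270 307 311; 280 304 395; 290 303 399; 300 302 336; 310 300 337; 320 299 338; 330 298 345; 340 298 346;
```

The batten now lies flat against the fingers, but its centre is about 15 mm to the tin side. I'll back off, shift over slightly and push straight.

arm_command --series '[{"linear":[0.008,0,0],"turn":[0,0,0]},{"linear":[0.008,0.007,0],"turn":[0,0,0]},{"linear":[0.002,0.007,0],"turn":[0,0,0]},{"linear":[-0.005,0.007,0],"turn":[0,0,0]},{"linear":[-0.013,0.006,0],"turn":[0,0,0]},{"linear":[-0.021,0.005,0],"turn":[0,0,0]},{"linear":[-0.029,0.005,0],"turn":[0,0,0]},{"linear":[-0.037,0.005,0],"turn":[0,0,0]},{"linear":[-0.043,0.005,0],"turn":[0,0,0]},{"linear":[-0.045,0.005,0],"turn":[0,0,0]}]'

```text
time: 28.75
ee_pos: [0.5073, 0.0907, 0.0154]
tcp_rot: [0.0, 0.707, 0.707, 0.0]
wrist_force: [0.8, 0.6, 0.5]
grip_width: 0.0169
grip_force: 0.1
```

```bash
python3 - <<'E'
from h import *
blobs("scene","s13");wb("w13");s=robot.state();print(s["ee_pos"],s["time"])
p=cams.camera_params("wrist");a=cv2.cvtColor(cv2.imread("pics/w13.png"),cv2.COLOR_BGR2HSV).astype(int)
E
```

```text
s13 [316.  199.5] 133 [0.519 0.057 0.062]
s13 [331.7 218.4] 124 [0.605 0.01  0.062]
s13 [269.2 262.9] 126 [ 0.52  -0.231  0.062]
w13 [ 288  273   59   74 3254] [317. 313.] [0.507 0.069 0.062]
w13 [374 273  14  19  90] [381. 280.] [0.535 0.086 0.062]
w13 [439 337  23  25 210] [449. 349.] [0.569 0.05  0.062]
[0.5072297  0.09095465 0.01543645] 28.85
```

arm_command --series '[{"linear":[-0.008,0,0],"turn":[0,0,0]},{"linear":[-0.016,0,0],"turn":[0,0,0]},{"linear":[-0.024,0,0],"turn":[0,0,0]},{"linear":[-0.032,0,0],"turn":[0,0,0]},{"linear":[-0.04,0,0],"turn":[0,0,0]},{"linear":[-0.048,0,0],"turn":[0,0,0]},{"linear":[-0.056,0,0],"turn":[0,0,0]},{"linear":[-0.062,0,0],"turn":[0,0,0]},{"linear":[-0.066,0,0],"turn":[0,0,0]},{"linear":[-0.068,0,0],"turn":[0,0,0]}]'

```text
time: 30.1
ee_pos: [0.5072, 0.0229, 0.0154]
tcp_rot: [-0.0, 0.707, 0.707, 0.0]
wrist_force: [-0.2, -0.0, 0.2]
grip_width: 0.0165
grip_force: 0.1
```

```bash
python3 - <<'E'
from h import *
blobs("scene","s14");wb("w14");s=robot.state();print(s["ee_pos"],s["time"])
E
```

```text
s14 [305.5 212.8] 135 [ 0.517 -0.01   0.062]
s14 [332.  218.4] 124 [0.605 0.011 0.062]
s14 [269.3 262.9] 127 [ 0.52  -0.231  0.062]
w14 [ 289  291   58   56 2584] [317. 321.] [ 0.507 -0.003  0.062]
[0.50723383 0.02299702 0.01543425] 30.2
```

arm_command --series '[{"linear":[-0.008,0,0],"turn":[0,0,0]},{"linear":[-0.018,0,0],"turn":[0,0,0]},{"linear":[-0.03,0.001,0],"turn":[0,0,0]},{"linear":[-0.042,0.002,0],"turn":[0,0,0]},{"linear":[-0.054,0.003,0],"turn":[0,0,0]},{"linear":[-0.066,0.004,0],"turn":[0,0,0]},{"linear":[-0.078,0.005,0],"turn":[0,0,0]},{"linear":[-0.09,0.006,0],"turn":[0,0,0]},{"linear":[-0.1,0.007,0],"turn":[0,0,0]},{"linear":[-0.11,0.008,0],"turn":[0,0,0]}]'

```text
time: 31.45
ee_pos: [0.5153, -0.0876, 0.0154]
tcp_rot: [-0.0, 0.707, 0.707, 0.0]
wrist_force: [-0.4, -0.8, 0.2]
grip_width: 0.0166
grip_force: 0.1
```

arm_command --series '[{"linear":[-0.01,0.001,0],"turn":[0,0,0]},{"linear":[-0.02,0.002,0],"turn":[0,0,0]},{"linear":[-0.03,0.003,0],"turn":[0,0,0]},{"linear":[-0.04,0.004,0],"turn":[0,0,0]},{"linear":[-0.052,0.005,0],"turn":[0,0,0]},{"linear":[-0.064,0.005,0],"turn":[0,0,0]},{"linear":[-0.076,0.005,0],"turn":[0,0,0]},{"linear":[-0.09,0.005,0],"turn":[0,0,0]},{"linear":[-0.108,0.005,0],"turn":[0,0,0]},{"linear":[-0.126,0.005,0],"turn":[0,0,0]}]'

```text
time: 32.7
ee_pos: [0.5202, -0.2143, 0.0154]
tcp_rot: [0.0, 0.707, 0.707, 0.0]
wrist_force: [0.0, -0.1, -0.2]
grip_width: 0.0166
grip_force: 0.0
```

arm_command --series '[{"linear":[-0.004,0,0],"turn":[0,0,0]},{"linear":[-0.004,0,0],"turn":[0,0,0]},{"linear":[0,0,-0.04],"turn":[0,0,0]},{"linear":[0,0,-0.09],"turn":[0,0,0]},{"linear":[0.04,0,-0.13],"turn":[0,0,0]},{"linear":[0.1,0,-0.15],"turn":[0,0,0]},{"linear":[0.16,0,-0.16],"turn":[0,0,0]},{"linear":[0.21,0,-0.16],"turn":[0,0,0]},{"linear":[0.25,0,-0.16],"turn":[0,0,0]},{"linear":[0.25,0,-0.16],"turn":[0,0,0]}]'

```text
time: 33.95
ee_pos: [0.5196, 0.0398, 0.1755]
tcp_rot: [-0.0, 0.706, 0.709, 0.0]
wrist_force: [-0.2, 0.3, 0.2]
grip_width: 0.0169
grip_force: 0.0
```

```bash
python3 - <<'E'
from h import *
blobs("scene","s15",.02);blobs("top","t15",.02);s=robot.state();print(s["ee_pos"],s["time"],s["wrist_force"])
z=lambda i,f:cv2.resize(i,None,fx=f,fy=f,interpolation=cv2.INTER_CUBIC)
t=cv2.imread("pics/t15.png")[165:260,250:420];q=cv2.imread("pics/s15.png")[160:320,215:385]
cv2.imwrite("pics/c15.png",np.hstack([np.pad(z(t,2.4),((0,252),(0,0),(0,0)))[:480],z(q,2.3)[:368].repeat(1,0) if 0 else np.pad(z(q,2.3),((0,112),(0,0),(0,0)))]))
E
```

```text
s15 [332.1 218.5] 124 [0.59 0.04 0.02]
s15 [280.1 279.5] 124 [ 0.564 -0.245  0.02 ]
t15 [386.8 206.3] 61 [ 0.567 -0.243  0.02 ]
t15 [387.1 229.1] 165 [ 0.477 -0.24   0.02 ]
[0.52003341 0.03722672 0.17541035] 34.05 [-0.06573187  0.83078994 -0.29860203]
```

View pics/c15.png

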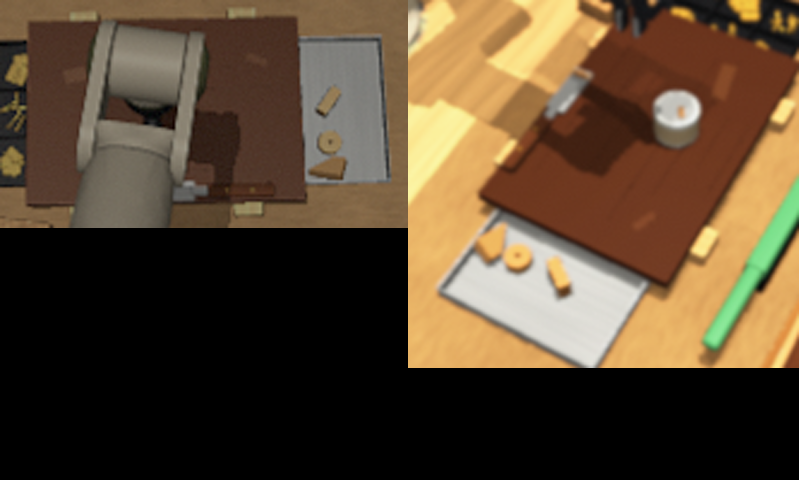

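The picture shows all three offcuts lying in the steel tray (batten (328,100), plug (330,142), mitre (327,167)). The tin and knife are in place and the arm is clear.

```bash
python3 -c "
from bench import robot
print(robot.finish_job())"
```

```text
the job is handed in; nothing more can be done
None
```

All three offcuts are lying in the steel tray, the tin and knife showed no movement in the camera views, and the job was handed in at about 34 s (no verdict was returned).

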